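# Box the dusty wood samples with the extractor running

### The job

Before anything else, throw the extractor's black T-handle over from the red side to the green side so that it is on, then fold both flaps of the cardboard carton right back to the outside and leave them so. With the extractor running, put every dark wood sample on the bench into the carton, both the piled pair and however many lie singly, all of them below the rim; only when the last one is in, throw the handle back to red (off). Never lift a sample while the extractor is off, and leave the microscope, the bottle and the white dish where they stand.

Things in the scene. Friction and masses are not known exactly. Their poses are not given: they have to be found in the camera images.
- carton: open cardboard carton fixed to the bench, outside 220 x 220 x 60 mm (x, y, z), walls and floor 5 mm thick; origin at the centre of its underside, z up. Two flaps are hinged along the rims of its +y and -y sides
- flap_left (a joint): angle (rad) of the carton's +y flap, a stiff cardboard panel 210 mm (carton x) by 75 mm, 4 mm thick: 0 = closed level over the box, 1.57 = upright, 2.6 = folded back outside as far as it goes. It starts ajar (0.6 to 1.0), the two free edges leaving a gap of 85 mm or more over the middle of the box; it stays where it is left and takes less than 2 N at its edge
- flap_right (a joint): the same for the carton's -y flap (0 closed, 1.57 upright, 2.6 folded back outside)
- flap_left_hinge (a point): middle of the +y flap's hinge line, 62 mm above the carton's underside, 107.5 mm to +y of its centre; hinge line along the carton's x
- flap_right_hinge (a point): middle of the -y flap's hinge line, 62 mm above the carton's underside, 107.5 mm to -y of its centre
- flap_left_edge (a point): middle of the +y flap's free edge, 75 mm from its hinge. Push it along its arc: a level push on the edge of a flap that is still low can jam by friction, so lift as well as push
- flap_right_edge (a point): middle of the -y flap's free edge, 75 mm from its hinge
- switch_box: grey switch box of the dust extractor fixed to the bench, 130 x 90 x 50 mm (x, y, z); origin at the centre of its underside, z up. On its top a green patch lies on the +x half (on), a red patch on the -x half (off)
- handle (a joint): angle (rad) of the T-handle on the switch box, which swings in the box's x-z plane: 0 = off, leaning 0.6 rad from upright over the red patch (-x); 1.2 = on, leaning 0.6 rad over the green patch (+x). Over-centre: released before upright (0.6) it falls back, past upright it snaps to the other stop by itself; about 2 N at the grip throws it
- handle_pivot (a point): the handle's pivot, on the switch box 50 mm above its underside, in the middle; the hinge axis is the box's y
- handle_grip (a point): centre of the handle's black cross grip, 80 mm from the pivot; the grip is a round bar 22 mm thick and 58 mm long along the box's y, on a 12 mm steel shaft; its top is at most 141 mm above the bench
- pile_low: dark brown wooden sample block, 90 x 38 x 22 mm (x, y, z), 40 to 80 g, loose; origin at the centre of its underside (11 mm below its middle), x along its length, z up through its thickness. Lies flat on the bench with pile_top lying on it; always there
- pile_top: dark brown wooden sample block, 90 x 38 x 22 mm (x, y, z), 40 to 80 g, loose; origin at the centre of its underside (11 mm below its middle), x along its length, z up through its thickness. Starts on top of pile_low, nearly in line with it; always there
- single1: dark brown wooden sample block, 90 x 38 x 22 mm (x, y, z), 40 to 80 g, loose; origin at the centre of its underside (11 mm below its middle), x along its length, z up through its thickness. Lies flat on the bench by itself; may be absent
- single2: dark brown wooden sample block, 90 x 38 x 22 mm (x, y, z), 40 to 80 g, loose; origin at the centre of its underside (11 mm below its middle), x along its length, z up through its thickness. Lies flat on the bench by itself; may be absent
- single3: dark brown wooden sample block, 90 x 38 x 22 mm (x, y, z), 40 to 80 g, loose; origin at the centre of its underside (11 mm below its middle), x along its length, z up through its thickness. Lies flat on the bench by itself; may be absent
- microscope: digital microscope on a post stand, white base 130 x 90 mm, 184 mm high; origin at the centre of its underside; a bystander, leave alone
- bottle: small bottle with a blue cap, 52 mm across, 130 mm high; origin at the centre of its underside; a bystander, leave alone
- dish: shallow white dish, 90 mm across, 16 mm high; origin at the centre of its underside; a bystander, leave alone
Things that resemble listed ones, but are neither listed nor needed, are in the scene too. What is shaped like the single2 but yellow is not meant.

How it is judged:
On the way, in this order (a step that is already met when the one before it is completed fails the run):
1. the extractor handle is over at on (value of joint handle above 1 rad), for 0.2 s.
2. both carton flaps are folded back past upright, the extractor still on (value of joint handle above 1 rad and value of joint each of flap_left, flap_right above 1.8 rad), for 0.2 s.
3. all samples are in the carton, the extractor still on (value of joint handle above 1 rad and x of pile_low in the frame of carton between -0.108 and 0.108 m and y of pile_low in the frame of carton between -0.108 and 0.108 m and z of pile_low in the frame of carton between -0.005 and 0.062 m and x of pile_top in the frame of carton between -0.108 and 0.108 m and y of pile_top in the frame of carton between -0.108 and 0.108 m and z of pile_top in the frame of carton between -0.005 and 0.062 m and x of single1 in the frame of carton between -0.108 and 0.108 m and y of single1 in the frame of carton between -0.108 and 0.108 m and z of single1 in the frame of carton between -0.005 and 0.062 m and x of single2 in the frame of carton between -0.108 and 0.108 m and y of single2 in the frame of carton between -0.108 and 0.108 m and z of single2 in the frame of carton between -0.005 and 0.062 m and x of single3 in the frame of carton between -0.108 and 0.108 m and y of single3 in the frame of carton between -0.108 and 0.108 m and z of single3 in the frame of carton between -0.005 and 0.062 m), for 0.2 s.
4. the extractor handle is back at off (value of joint handle below 0.2 rad), for 0.2 s.
At the end, for the whole second after the job is handed in: The handle is at off (joint below 0.2 rad), both flaps stand open beyond 1.8 rad, and every sample present lies at rest (below 0.02 m/s) in the carton: its origin within 108 mm (carton x and y) of the carton's axis, no more than 62 mm above its underside (value of joint handle below 0.2 rad and value of joint each of flap_left, flap_right above 1.8 rad and x of pile_low in the frame of carton between -0.108 and 0.108 m and y of pile_low in the frame of carton between -0.108 and 0.108 m and z of pile_low in the frame of carton between -0.005 and 0.062 m and x of pile_top in the frame of carton between -0.108 and 0.108 m and y of pile_top in the frame of carton between -0.108 and 0.108 m and z of pile_top in the frame of carton between -0.005 and 0.062 m and x of single1 in the frame of carton between -0.108 and 0.108 m and y of single1 in the frame of carton between -0.108 and 0.108 m and z of single1 in the frame of carton between -0.005 and 0.062 m and x of single2 in the frame of carton between -0.108 and 0.108 m and y of single2 in the frame of carton between -0.108 and 0.108 m and z of single2 in the frame of carton between -0.005 and 0.062 m and x of single3 in the frame of carton between -0.108 and 0.108 m and y of single3 in the frame of carton between -0.108 and 0.108 m and z of single3 in the frame of carton between -0.005 and 0.062 m and linear speed of each of pile_low, pile_top, single1, single2, single3 below 0.02 m/s); the robot touches nothing.
It fails at once if a sample is held up by the gripper (underside over 90 mm up) while the extractor is off (handle below 0.6 rad) (value of joint handle below 0.6 rad and ((height (world z) of pile_low above 0.09 m and contact force between the fingers and pile_low above 1 N) or (height (world z) of pile_top above 0.09 m and contact force between the fingers and pile_top above 1 N) or (height (world z) of single1 above 0.09 m and contact force between the fingers and single1 above 1 N) or (height (world z) of single2 above 0.09 m and contact force between the fingers and single2 above 1 N) or (height (world z) of single3 above 0.09 m and contact force between the fingers and single3 above 1 N))).
It fails at once if the microscope is moved more than 30 mm (distance of microscope from where it was at the start of the episode above 0.03 m).
It fails at once if the bottle is moved more than 30 mm (distance of bottle from where it was at the start of the episode above 0.03 m).
It fails at once if the dish is moved more than 30 mm (distance of dish from where it was at the start of the episode above 0.03 m).
Of single1, single2, single3 only 2 to 3 are there at a start; the rules pass over those that are not, and their reading is None.
At some moment in a run one of single1, single2, single3 may be knocked a few centimetres aside while the robot is not near it.
Once in a run the grip may slacken for a moment while it holds something.
It also fails if it takes over 210 s, if anything falls off the work surface, if the arm or the gripper's body presses on something with over 40 N, if the wrist force passes 120 N, or if a joint passes its speed limit or range.

### The arm

A 6-joint arm with a two-finger parallel gripper is mounted at the origin on the work surface. World frame = base frame: x ahead of the robot, y to its left, z up, the work surface at z = 0. Lengths are in m, angles in rad, forces in N, time in s.
With the tool pointing down it reaches from about 0.35 to 0.975 m from the base axis. Payload 4.9 kg.
Tool frame: the origin (TCP) lies at the very end of the fingers, on their centre line; the grasp point (between the pads) lies 19 mm behind it; z points along the fingers, y is the line along which they close (so a half turn about z gives the same grasp; the last joint's range is limited). The gripper opens to 85 mm and grips with 20 to 120 N. Pads are 22 mm wide; open, the fingers measure 114 mm over their backs; the gripper's body (76 mm by 85 mm) begins 54 mm behind the grasp point. The pads swing forward as they close: fully open they stand 13 mm farther back than shut.
Start: joints at [1.072, 0.053, 1.613, -0, 1.476, -0.119], TCP at [0.232, 0.58, 0.203] pointing down, gripper open.
Joint ranges: [-3.01, 3.01], [-1.01, 2.22], [0.06, 2.58], [-1.02, 4.17], [0.09, 2.62], [-3.14, 3.14]. Speed limits (rad/s): [2.57, 2.57, 3.14, 3.14, 3.14, 3.14].

### API

Orientations are given as a unit quaternion [w, x, y, z].
In Python, from plant import manip gives the robot as it stands.
- The arm moves only by the shell command python3 -m pendant 'ROWS'. ROWS is JSON, a list of rows, each a list of 3 entries, a list of its own where there are three numbers: the opening, from 0 (shut) to 1 (fully open), then the shift along the tool's x, y, z in units of 12 cm (1.0 is 12 cm), then the turn about the tool's z in units of pi rad (1.0 is pi rad). In form: [[gripper, [dx, dy, dz], roll], ...]. A call has 1 to 10 rows; each row is the pose to reach, as a shift and turn from the pose commanded when the call began, along the tool's axes at that moment, turning the shorter way round; what a row does not reach only later rows make up. A row lasts 1/10 s, in which the tool goes at most 50 mm and 8.59 degrees, less where a joint would pass 70% of its speed; a pose out of reach is approached as far as the arm can. A call with a number of a shift or a turn outside -1 to 1 is refused whole. A call with a gripper value outside its range is refused whole. The fingers move at their own pace and stop on an object; the grip force is fixed at half the most. Time passes only in rows, so rows that repeat a pose let the fingers close. It gives the time, the measured TCP pose, the force, the opening and the grip force at its end, in the units of the state.
- manip.state(): the state, without advancing time (a new reading comes with each control period).
- manip.grab_frame(name): name is "scene" or "top" or "wrist"; returns a dict with "img" (384x512x3 uint8, red, green, blue), "fx", "fy", "cx", "cy" (pixels), "eye" and "rotation" of the camera in the world; the wrist camera has in their place "tool_from_camera" (4x4, takes a point from camera to tool coordinates, whose origin is the TCP and whose axes are the flange's). Camera axes: x right, y down, z forward; pixel columns grow to the right and rows downward; lengths in m; the calibration is good to about 2 mm. The wrist camera is an equidistant fisheye: a pixel r from the principal point sees the ray r / f radians off the axis. A picture is of the moment at which its call begins: read the wrist's pose just before it. There is no depth.
- manip.job_done(): hands the job in; it is judged then, once.
The state is a dict: "time": time; "joint_pos": joint angles; "joint_vel": joint speeds; "joint_efforts": joint torques, N m; "tool_pos": TCP position; "tool_rot": TCP orientation; "contact_force": force on the tool from outside, world axes, zero at the start; "ft_torque": the same for the moment, N m; "gripper_width": opening from 0.0 (shut) to 1.0 (fully open); "grasp_force": force on a finger pad.
Only numpy, scipy, OpenCV 4.12 (cv2) and the standard library are available. Lean on these libraries where they do the work, as an engineer would, in place of code of your own. Each camera call takes 0.05 s, during which the arm holds its last target. There are 200 camera calls.

## Working session

There is one attempt and no reset: what is moved stays moved. The work goes in short steps, Python scripts to look and compute and a shell command to move; the robot and the scene stay as the last step left them, time stands still between calls to the robot, and variables do not carry over. Pictures are saved under pics/ and viewed, at most 14 in all, crops included, and the job is handed in when it is done.

```bash
ls; mkdir -p pics; cat > h.py <<'E'
import numpy as np, cv2, json
from plant import manip
def grab(n,save=None):
    f=manip.grab_frame(n)
    if save: cv2.imwrite('pics/'+save,f['img'][:,:,::-1])
    return f
def ray(f,u,v):
    d=np.array([(u-f['cx'])/f['fx'],(v-f['cy'])/f['fy'],1.]);return np.array(f['eye']),np.array(f['rotation'])@d
def onz(f,u,v,z):
    o,d=ray(f,u,v);return o+d*(z-o[2])/d[2]
def tri(f,p,g,q):
    o1,d1=ray(f,*p);o2,d2=ray(g,*q);A=np.c_[d1,-d2];t=np.linalg.lstsq(A,o2-o1,rcond=None)[0]
    a=o1+t[0]*d1;b=o2+t[1]*d2;return (a+b)/2,np.linalg.norm(a-b)
E
python3 - <<'E'
from h import *
s=manip.state();print(s)
a=grab('scene','s0.png');b=grab('top','t0.png')
for f in(a,b):print(f['fx'],f['cx'],f['cy'],f['eye'],f['rotation'])
E
```

```text
pics
{'time': 0.0, 'joint_pos': array([ 1.07202055e+00,  5.33576357e-02,  1.61433065e+00,  3.35408121e-06,
        1.47599090e+00, -1.18978477e-01]), 'joint_vel': array([ 6.18190230e-05,  8.20186467e-04, -2.15201679e-04,  1.27230261e-03,
       -8.37371907e-04,  2.16534041e-03]), 'joint_efforts': array([-1.52762163e-04, -3.93721139e+01, -3.70157576e+01, -2.68823460e-04,
        7.52030290e-03, -1.92113657e-05]), 'tool_pos': array([0.23135896, 0.5798532 , 0.20164071]), 'tool_rot': array([-3.18730785e-04,  1.88759423e-01,  9.82022806e-01, -9.93383236e-04]), 'contact_force': array([-0.15387568, -0.21474073,  0.08373201]), 'ft_torque': array([ 0.01302037, -0.01078378,  0.02792321]), 'grasp_force': 0.0, 'gripper_width': 1.0004436264131493}
458.46789100667746 252.95463141277983 194.909343614631 [ 0.91929374 -0.71230534  1.10540539] [-0.30375374  0.91818598  0.24160888 -0.07933049]
489.126986354925 255.61470883949949 192.43474193183883 [ 0.43326403 -0.05469272  1.66022197] [ 0.02210105 -0.69832723  0.71505225 -0.02347125]
```

```bash
python3 - <<'E'
s=open('h.py').read()
s=s.replace("np.array(f['rotation'])@d","R.from_quat(np.roll(f['rotation'],-1)).apply(d)").replace("import numpy as np","from scipy.spatial.transform import Rotation as R\nimport numpy as np")
open('h.py','w').write(s)
E
```

```text
(no output)
```

View pics/s0.png

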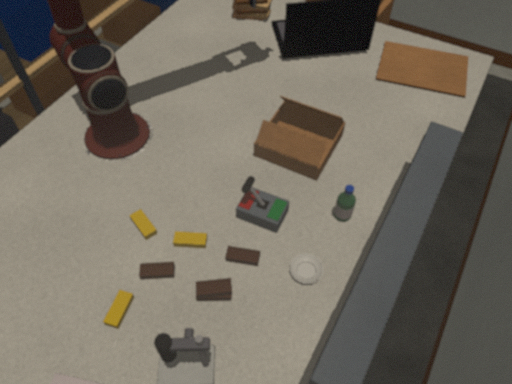

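View pics/t0.png

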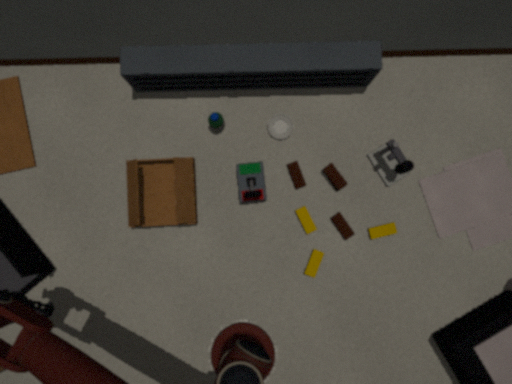

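```bash
cat > m.py <<'E'
from h import *
def blobs(f,mask,amin):
    c,_=cv2.findContours(mask.astype(np.uint8),cv2.RETR_EXTERNAL,cv2.CHAIN_APPROX_NONE)
    return [x for x in c if cv2.contourArea(x)>=amin]
def flat(f,c,z):
    p=np.array([onz(f,u,v,z)[:2] for u,v in c[:,0]])
    r=cv2.minAreaRect((p*1000).astype(np.float32)); b=cv2.boxPoints(r)
    e=[b[1]-b[0],b[2]-b[1]]; l=max(e,key=np.linalg.norm); w=min(map(np.linalg.norm,e))
    return np.round(r[0],1),round(float(np.linalg.norm(l)),1),round(float(w),1),round(float(np.degrees(np.arctan2(l[1],l[0]))%180),1)
def dark(f):
    h=cv2.cvtColor(f['img'],cv2.COLOR_RGB2HSV).astype(int)
    i=f['img'].astype(int)
    return (i.max(2)<95)&(i[:,:,0]-i[:,:,2]>14)
E
python3 - <<'E'
from m import *
s=grab('scene');t=grab('top')
i=t['img'];cv2.imwrite('pics/t0c.png',cv2.resize(i[100:290,110:430,::-1],None,fx=2.5,fy=2.5,interpolation=cv2.INTER_CUBIC))
i=s['img'];cv2.imwrite('pics/s0c.png',cv2.resize(i[90:330,110:360,::-1],None,fx=2.5,fy=2.5,interpolation=cv2.INTER_CUBIC))
for n,f in(('s',s),('t',t)):
    print(n)
    for c in blobs(f,dark(f),60):
        m=cv2.boundingRect(c)
        if m[2]*m[3]<2500: print(m,cv2.contourArea(c),flat(f,c,.022),flat(f,c,.044))
    i=f['img'].astype(int)
    for k,mk in(('g',(i[:,:,1]>i[:,:,0]+30)&(i[:,:,1]>i[:,:,2]+20)),('r',(i[:,:,0]>i[:,:,1]+60)&(i[:,:,0]>120)),('y',(i[:,:,0]>i[:,:,2]+90)&(i[:,:,1]>100))):
        for c in blobs(f,mk,25): print(k,cv2.boundingRect(c),flat(f,c,.05))
E
```

```text
s
(196, 279, 36, 22) 615.0 (array([ 585.1, -323.6]), 88.8, 56.9, 34.2) (array([ 591.9, -331.5]), 87.0, 55.7, 34.2)
(140, 262, 34, 17) 446.0 (array([ 425.7, -349.8]), 87.1, 43.4, 33.0) (array([ 435.7, -357.1]), 85.3, 42.5, 33.0)
(226, 247, 34, 19) 414.5 (array([ 599.5, -201.4]), 87.0, 43.7, 18.9) (array([ 606. , -211.7]), 85.3, 42.8, 18.9)
(241, 191, 15, 12) 71.0 (array([513.3, -24. ]), 42.0, 38.8, 38.3) (array([521.5, -38. ]), 41.2, 38.0, 38.3)
(232, 0, 38, 21) 528.0 (array([ 38.8, 829.4]), 153.6, 150.3, 27.8) (array([ 56.7, 798.1]), 150.4, 147.2, 27.8)
g (268, 199, 18, 21) (array([617. , -39.3]), 67.2, 31.3, 94.3)
r (240, 200, 12, 9) (array([535.2, -68.6]), 33.9, 23.1, 49.9)
y (104, 291, 28, 35) (array([ 416.8, -486.4]), 85.1, 34.6, 102.3)
y (174, 232, 32, 13) (array([ 457.9, -238. ]), 83.7, 34.9, 25.6)
y (131, 210, 24, 26) (array([ 316.5, -260.6]), 84.0, 33.6, 157.5)
t
(331, 212, 24, 27) 289.0 (array([ 422.9, -347.2]), 96.8, 41.5, 33.3) (array([ 423. , -343.3]), 95.5, 41.0, 33.3)
(241, 188, 24, 14) 124.5 (array([530.7, -47.9]), 76.2, 40.5, 95.4) (array([529.4, -48. ]), 75.2, 39.9, 95.4)
(323, 162, 25, 28) 312.5 (array([ 588.4, -327.4]), 98.7, 43.0, 36.0) (array([ 586.3, -323.7]), 97.3, 42.5, 36.0)
(286, 160, 21, 30) 284.5 (array([ 595.7, -196.1]), 95.7, 45.3, 18.3) (array([ 593.5, -194.2]), 94.4, 44.6, 18.3)
(0, 57, 119, 10) 416.5 (array([1001.4,  601.2]), 402.6, 26.2, 90.1) (array([993.7, 592.4]), 397.2, 25.8, 90.1)
(383, 48, 129, 10) 441.0 (array([1001.6, -725.3]), 438.5, 28.0, 89.6) (array([ 993.9, -716.3]), 432.6, 27.7, 89.6)
g (239, 163, 22, 11) (array([618. , -40.6]), 68.2, 31.5, 94.4)
y (307, 250, 16, 26) (array([ 302.7, -244. ]), 80.5, 29.1, 153.1)
y (298, 207, 18, 25) (array([ 444.2, -222.5]), 79.2, 28.0, 24.9)
```

View pics/t0c.png

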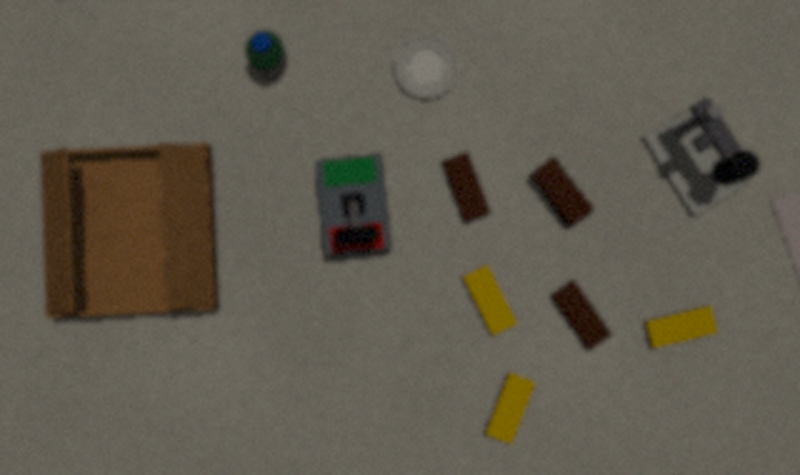

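View pics/s0c.png

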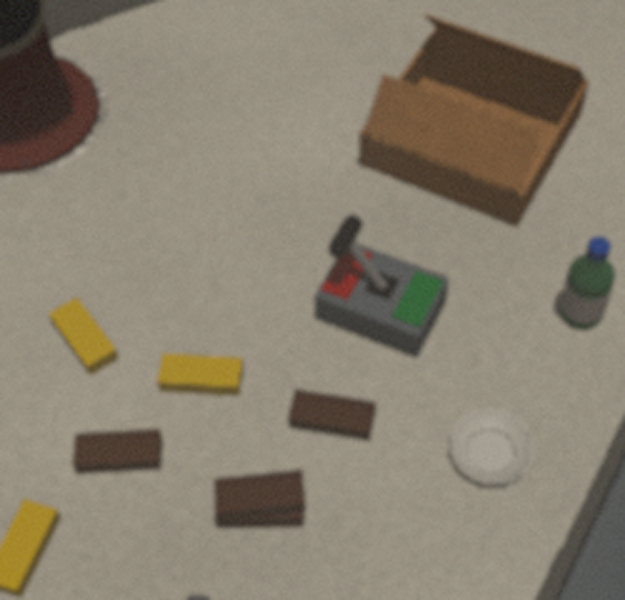

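```bash
python3 - <<'E'
from h import *
s=grab('scene');t=grab('top')
T=lambda u,v:(110+u/2.5,100+v/2.5); S=lambda u,v:(110+u/2.5,90+v/2.5)
print('grip',tri(t,T(355,237),s,S(345,236)))
print('boxc',[onz(t,*T(*p),.05).round(4) for p in((318,160),(382,154),(390,250),(325,260))])
print('boxc scene',[onz(s,*S(*p),.05).round(4) for p in((316,293),(417,328),(447,270))])
print('carton top',[onz(t,*T(*p),.062).round(4) for p in((48,317),(43,152),(210,145),(217,310))])
print('carton sc near edge',[onz(s,*S(*p),.062).round(4) for p in((361,137),(516,195),(585,75))])
print('Rflap edge',tri(t,T(163,311),s,S(383,78)),tri(t,T(160,147),s,S(560,130)))
print('Lflap edge',tri(t,T(75,315),s,S(431,18)),tri(t,T(68,150),s,S(584,71)))
print('bottle',onz(t,*T(262,42),.13),tri(t,T(262,42),s,S(598,246)),'dish',onz(t,*T(425,70),.01),'mic',onz(t,*T(700,160),.0))
E
```

```text
grip (array([ 0.52707793, -0.0464245 ,  0.11285745]), np.float64(0.0029277418797158754))
boxc [array([ 6.329e-01, -3.000e-04,  5.000e-02]), array([ 0.6389, -0.0853,  0.05  ]), array([ 0.5114, -0.0927,  0.05  ]), array([ 0.5002, -0.0067,  0.05  ])]
boxc scene [array([ 0.5155, -0.0898,  0.05  ]), array([ 0.6362, -0.0756,  0.05  ]), array([0.6293, 0.0114, 0.05  ])]
carton top [array([0.4339, 0.3555, 0.062 ]), array([0.6505, 0.3605, 0.062 ]), array([0.6546, 0.1409, 0.062 ]), array([0.4378, 0.1351, 0.062 ])]
carton sc near edge [array([0.4484, 0.1326, 0.062 ]), array([0.654 , 0.1419, 0.062 ]), array([0.6468, 0.3696, 0.062 ])]
Rflap edge (array([0.4395246 , 0.20021849, 0.10053592]), np.float64(0.003475898135854367)) (array([0.65909363, 0.20459621, 0.11639797]), np.float64(0.028937124718838938))
Lflap edge (array([0.44177549, 0.31246189, 0.11169184]), np.float64(0.01440988732884939)) (array([0.65115033, 0.31856839, 0.11283821]), np.float64(0.012677962294715048))
bottle [0.77496358 0.06467649 0.13      ] (array([0.77644376, 0.06536151, 0.12824364]), np.float64(0.002372117879327544)) dish [ 0.75789634 -0.147506    0.01      ] mic [ 0.62682864 -0.52032066  0.        ]
```

```bash
cat >> h.py <<'E'
def to(x,y,z,yaw=None):
    """units of shift for going to world point; yaw=desired tool-x world yaw deg"""
    s=manip.state();r=R.from_quat(np.roll(s['tool_rot'],-1))
    X=r.apply([1,0,0]);cur=np.degrees(np.arctan2(X[1],X[0]))
    print('pos',s['tool_pos'].round(4),'yaw %.1f'%cur,'t %.1f'%s['time'],'w %.3f'%s['gripper_width'],'shift',(r.inv().apply(np.array([x,y,z])-s['tool_pos'])/.12).round(3),
     'roll',None if yaw is None else round(-((yaw-cur+180)%360-180)/180,4))
E
python3 -m pendant '[[0,[0,0,0],-0.04],[0,[0,0,0],-0.08],[0,[0,0,0],-0.121],[0,[0,0,0],-0.121]]'
python3 -c "
from h import *;to(.465,-.046,.2,180)"
```

```text
time: 0.7
tool_pos: [0.2317, 0.5804, 0.2028]
tool_rot: [-0.0, -0.0, 1.0, -0.0]
contact_force: [-0.5, -0.0, -0.2]
gripper_width: 0.328
grasp_force: 0.0
pos [0.2317 0.5804 0.2028] yaw -180.0 t 0.7 w 0.328 shift [-1.944 -5.22   0.024] roll 0.0
```

```bash

python3 -m pendant '[[0,[-0.15,-0.35,0],0],[0,[-0.3,-0.7,0],0],[0,[-0.4,-1,0],0]]' >/dev/null
python3 -m pendant '[[0,[-0.15,-0.35,0],0],[0,[-0.3,-0.7,0],0],[0,[-0.4,-1,0],0]]' >/dev/null
python3 -m pendant '[[0,[-0.15,-0.35,0],0],[0,[-0.3,-0.7,0],0],[0,[-0.4,-1,0],0]]' >/dev/null
python3 -m pendant '[[0,[-0.15,-0.35,0],0],[0,[-0.3,-0.7,0],0],[0,[-0.4,-1,0],0]]' >/dev/null
python3 -m pendant '[[0,[-0.1,-0.35,0],0],[0,[-0.2,-0.7,0],0],[0,[-0.344,-1,0],0],[0,[-0.344,-1,0],0],[0,[-0.344,-1,0],0]]' >/dev/null
python3 -c "
from h import *;to(.465,-.046,.085,180)
grab('wrist','w1.png');f=manip.grab_frame('wrist');print(f['fx'],f['cx'],f['cy'],f['tool_from_camera'])"
```

```text
pos [ 0.4651 -0.0201  0.2028] yaw 179.8 t 2.4 w -0.000 shift [-0.    -0.217  0.982] roll -0.0012
297.3186396354542 254.21637974549787 190.7450764239445 [[-1.43981187e-04 -9.57502595e-01 -2.88424618e-01  7.44332146e-02]
 [ 9.99999928e-01 -3.64273986e-05 -3.78268156e-04 -3.49046049e-04]
 [ 3.51686182e-04 -2.88424651e-01  9.57502531e-01 -1.70292539e-01]
 [ 0.00000000e+00  0.00000000e+00  0.00000000e+00  1.00000000e+00]]
```

View pics/w1.png

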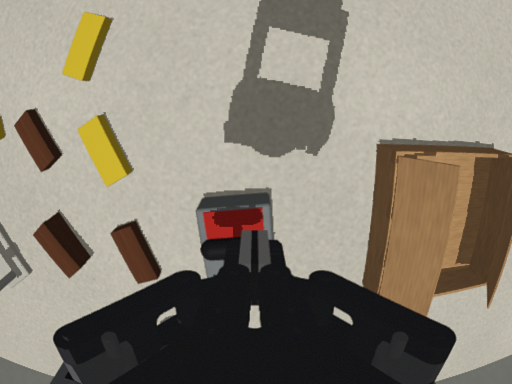

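```bash

python3 -m pendant '[[0,[0,-0.217,0.3],0],[0,[0,-0.217,0.6],0],[0,[0,-0.217,0.98],0],[0,[0,-0.217,0.98],0],[0,[0,-0.217,0.98],0]]'
python3 -m pendant '[[0,[-0.15,0,0],0],[0,[-0.3,0,0],0],[0,[-0.4,0,0],0],[0,[-0.5,0,0],0],[0,[-0.6,0,0],0],[0,[-0.7,0,0],0],[0,[-0.8,0,0],0],[0,[-0.9,0,0],0],[0,[-1,0,0],0],[0,[-1,0,0],0]]'
python3 -m pendant '[[0,[0.4,0,0],0],[0,[0.8,0,0],0],[0,[0.8,0,-0.4],0],[0,[0.8,0,-0.8],0],[0,[0.8,0,-1],0],[0,[0.8,0,-1],0]]'
python3 - <<'E'
from h import *
t=grab('top');s=grab('scene');to(.5,.17,.15,180)
cv2.imwrite('pics/a.png',np.hstack([cv2.resize(t['img'][100:250,110:310,::-1],(400,300)),cv2.resize(s['img'][90:240,200:360,::-1],(320,300))]))
E
```

```text
time: 3.0
tool_pos: [0.4647, -0.0444, 0.0854]
tool_rot: [-0.001, -0.001, 1.0, 0.0]
contact_force: [1.0, 0.4, 1.1]
gripper_width: 0.001
grasp_force: 0.0
time: 4.0
tool_pos: [0.5865, -0.0455, 0.0852]
tool_rot: [0.0, -0.0, 1.0, -0.0]
contact_force: [-0.9, 0.1, 0.4]
gripper_width: 0.001
grasp_force: 0.0
time: 4.6
tool_pos: [0.4914, -0.0462, 0.2105]
tool_rot: [0.004, -0.0, 1.0, -0.001]
contact_force: [-0.8, 0.4, -0.0]
gripper_width: 0.002
grasp_force: 0.0
pos [ 0.4891 -0.0456  0.2054] yaw -180.0 t 4.7 w 0.000 shift [-0.091  1.797  0.462] roll 0.0001
```

View pics/a.png

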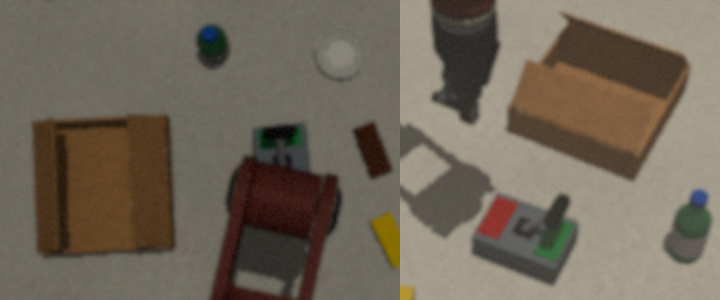

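```bash

python3 -m pendant '[[0,[-0.15,0.35,0],0],[0,[-0.3,0.7,0],0],[0,[-0.467,1,0],0]]' >/dev/null
python3 -m pendant '[[0,[0,0.35,0],0],[0,[0,0.7,0],0],[0,[0,1,0],0]]' >/dev/null
python3 -m pendant '[[0,[0,0.38,0],0],[0,[0,0.38,0.3],0],[0,[0,0.38,0.6],0],[0,[0,0.38,0.9],0],[0,[0,0.38,1],0],[0,[0,0.38,1],0]]'
python3 -c "
from h import *;to(.545,.22,.06,180);t=grab('top');s=grab('scene');grab('wrist','w2.png')"
```

```text
time: 5.9
tool_pos: [0.5422, 0.2392, 0.0811]
tool_rot: [-0.004, -0.0, 1.0, -0.001]
contact_force: [-0.8, 0.1, -0.2]
gripper_width: 0.003
grasp_force: 0.0
pos [0.5422 0.2392 0.0811] yaw -180.0 t 5.9 w 0.003 shift [-0.024 -0.159  0.176] roll 0.0001
```

View pics/w2.png

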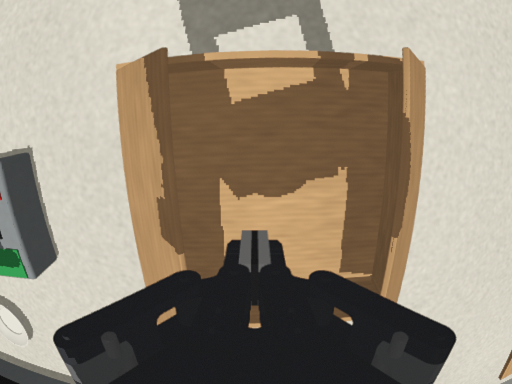

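```bash

python3 -m pendant '[[0,[0,-0.12,0.17],0],[0,[0,-0.18,0.17],0],[0,[0,-0.26,0.09],0],[0,[0,-0.33,0.01],0],[0,[0,-0.41,-0.07],0],[0,[0,-0.53,-0.13],0],[0,[0,-0.66,-0.16],0],[0,[0,-0.78,-0.16],0],[0,[0,-0.91,-0.16],0],[0,[0,-0.91,-0.16],0]]'
python3 -m pendant '[[0,[0,-0.1,0],0],[0,[0,-0.2,0.02],0],[0,[0,-0.25,0.05],0],[0,[0,-0.25,0.05],0]]'
python3 -c "
from h import *;to(.545,.28,.06,180);t=grab('top');s=grab('scene');
cv2.imwrite('pics/b.png',np.hstack([cv2.resize(t['img'][100:250,110:310,::-1],(400,300)),cv2.resize(s['img'][90:240,200:360,::-1],(320,300))]))"
```

```text
time: 7.05
tool_pos: [0.545, 0.1283, 0.1043]
tool_rot: [-0.0, 0.001, 1.0, -0.001]
contact_force: [-1.7, -2.0, 4.6]
gripper_width: -0.002
grasp_force: 2.2
time: 7.45
tool_pos: [0.5444, 0.1001, 0.0972]
tool_rot: [-0.001, 0.0, 1.0, -0.0]
contact_force: [-0.4, -0.5, 0.2]
gripper_width: -0.005
grasp_force: 0.0
pos [0.5444 0.1001 0.0972] yaw 180.0 t 7.5 w -0.005 shift [-0.004  1.499  0.31 ] roll -0.0002
```

View pics/b.png

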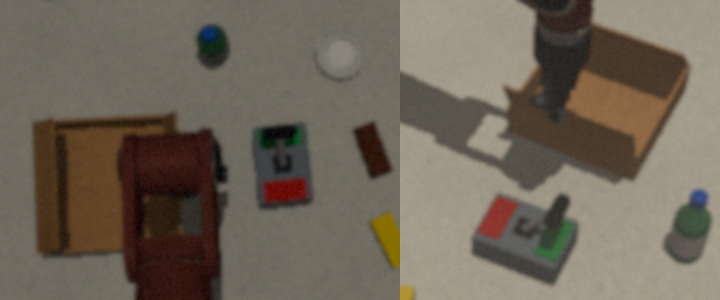

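```bash

python3 -m pendant '[[0,[0,0.2,-0.1],0],[0,[0,0.5,-0.1],0],[0,[0,0.8,-0.1],0],[0,[0,1,-0.1],0]]' >/dev/null
python3 -m pendant '[[0,[0,0.2,0],0],[0,[0,0.41,0],0],[0,[0,0.41,0.2],0],[0,[0,0.41,0.3],0],[0,[0,0.41,0.3],0]]'
python3 -m pendant '[[0,[0,0.12,0],0],[0,[0,0.2,-0.06],0],[0,[0,0.29,-0.12],0],[0,[0,0.4,-0.17],0],[0,[0,0.5,-0.22],0],[0,[0,0.62,-0.24],0],[0,[0,0.75,-0.24],0],[0,[0,0.87,-0.24],0],[0,[0,0.96,-0.22],0],[0,[0,0.96,-0.22],0]]'
python3 -m pendant '[[0,[0,0.05,0.02],0],[0,[0,0.1,0.05],0],[0,[0,0.1,0.05],0]]'
python3 -m pendant '[[0,[0,-0.1,-0.3],0],[0,[0,-0.3,-0.7],0],[0,[0,-0.6,-0.9],0],[0,[0,-1,-0.9],0],[0,[0,-1,-0.9],0]]'
python3 -c "
from h import *;to(.545,.28,.06,180);t=grab('top');s=grab('scene');grab('wrist','w3.png')
cv2.imwrite('pics/c.png',np.hstack([cv2.resize(t['img'][100:250,110:310,::-1],(400,300)),cv2.resize(s['img'][90:240,200:360,::-1],(320,300))]))"
```

```text
time: 8.45
tool_pos: [0.5429, 0.2696, 0.0715]
tool_rot: [-0.003, -0.0, 1.0, -0.001]
contact_force: [0.3, 0.4, 0.5]
gripper_width: -0.003
grasp_force: 0.0
time: 9.45
tool_pos: [0.5444, 0.3865, 0.0998]
tool_rot: [-0.001, -0.001, 1.0, -0.0]
contact_force: [-0.5, 0.3, -0.3]
gripper_width: -0.001
grasp_force: 0.0
time: 9.75
tool_pos: [0.5446, 0.3974, 0.0939]
tool_rot: [-0.001, -0.0, 1.0, -0.0]
contact_force: [-0.4, 0.0, 0.9]
gripper_width: -0.001
grasp_force: 0.0
time: 10.25
tool_pos: [0.5462, 0.273, 0.2048]
tool_rot: [0.001, 0.002, 1.0, -0.0]
contact_force: [0.7, 0.8, -0.3]
gripper_width: -0.001
grasp_force: 0.0
pos [0.5462 0.273  0.2048] yaw 179.7 t 10.2 w -0.001 shift [0.014 0.059 1.207] roll -0.0015
```

View pics/w3.png

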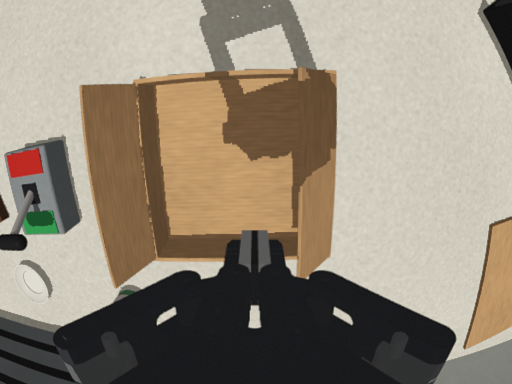

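```bash
cat >> h.py <<'E'
def wray(f,s,u,v):
    x,y=u-f['cx'],v-f['cy'];r=np.hypot(x,y);a=r/f['fx'];d=np.array([np.sin(a)*x/r,np.sin(a)*y/r,np.cos(a)]) if r else np.array([0,0,1.])
    M=np.array(f['tool_from_camera']);q=R.from_quat(np.roll(s['tool_rot'],-1))
    return s['tool_pos']+q.apply(M[:3,3]),q.apply(M[:3,:3]@d)
def wz(f,s,u,v,z):
    o,d=wray(f,s,u,v);return o+d*(z-o[2])/d[2]
def wx(f,s,u,v,x):
    o,d=wray(f,s,u,v);return o+d*(x-o[0])/d[0]
E
python3 - <<'E'
from h import *
s=manip.state();f=manip.grab_frame('wrist')
for p in((335,70),(304,70),(81,86),(136,80)): print(p,wx(f,s,*p,.4385).round(4))
E
```

```text
(335, 70) [0.4385 0.3472 0.1143]
(304, 70) [0.4385 0.3217 0.1006]
(81, 86) [0.4385 0.0809 0.0684]
(136, 80) [0.4385 0.1462 0.0553]
```

```bash
python3 - <<'E'
from h import *
s=manip.state();f=manip.grab_frame('wrist')
for p in((330,258),(301,276),(115,286),(156,260)): print(p,wx(f,s,*p,.649).round(4))
E
```

```text
(330, 258) [0.649  0.3694 0.0632]
(301, 276) [0.649  0.3281 0.1009]
(115, 286) [0.649  0.1288 0.1318]
(156, 260) [0.649  0.1581 0.0707]
```

View pics/c.png

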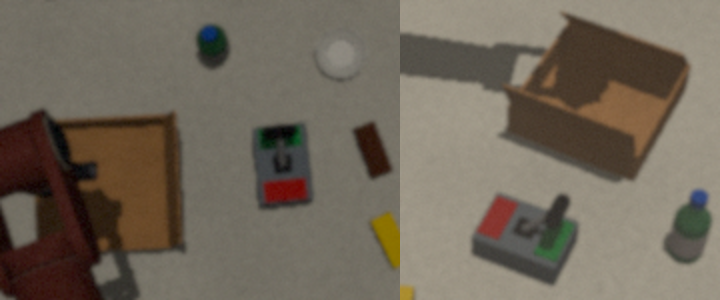

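```bash
cat >> h.py <<'E'
C=np.array([.544,.248,0]);Cy=.022
def cart(p): return C+R.from_euler('z',Cy).apply(p)
def proj(f,p):
    q=R.from_quat(np.roll(f['rotation'],-1)).inv().apply(p-np.array(f['eye']));return np.array([f['fx']*q[0]/q[2]+f['cx'],f['fy']*q[1]/q[2]+f['cy']])
def wproj(f,s,p):
    M=np.array(f['tool_from_camera']);q=R.from_quat(np.roll(s['tool_rot'],-1)).inv().apply(p-s['tool_pos']);c=M[:3,:3].T@(q-M[:3,3])
    a=np.arctan2(np.hypot(c[0],c[1]),c[2]);return np.array([f['cx'],f['cy']])+f['fx']*a*c[:2]/np.hypot(c[0],c[1])
E
python3 - <<'E'
from h import *
st=manip.state();w=manip.grab_frame('wrist');s=manip.grab_frame('scene');t=manip.grab_frame('top')
for sg,n in((1,'L'),(-1,'R')):
  for th in(None,.6,.9,1.2,1.6,1.9,2.3,2.6):
    o=[]
    for x in(-.105,.105):
        p=cart([x,sg*(.1075-(0 if th is None else .075*np.cos(th))),.062+(0 if th is None else .075*np.sin(th))])
        o+=[wproj(w,st,p).round(0),((proj(s,p)-[200,90])*2).round(0),((proj(t,p)-[110,100])*2).round(0)]
    print(n,th,*[a.astype(int) for a in o])
E
```

```text
L None [327  74] [167  22] [ 40 252] [320 256] [285  64] [ 36 124]
L 0.6 [270  68] [152  25] [ 72 250] [271 278] [274  70] [ 68 119]
L 0.9 [289  66] [157  12] [ 60 251] [287 286] [280  56] [ 56 118]
L 1.2 [315  65] [162  -1] [ 46 251] [307 291] [286  43] [ 42 118]
L 1.6 [351  66] [171 -14] [ 26 252] [337 292] [293  28] [ 22 118]
L 1.9 [374  69] [176 -20] [ 13 253] [357 288] [298  22] [  9 119]
L 2.3 [393  73] [182 -22] [ -1 253] [375 278] [302  19] [ -5 121]
L 2.6 [399  75] [185 -18] [ -7 254] [381 269] [304  22] [-10 123]
R None [127  83] [107 106] [172 246] [147 258] [231 155] [167 118]
R 0.6 [169  74] [126  61] [129 248] [187 278] [251 108] [125 116]
R 0.9 [147  74] [121  59] [137 247] [170 286] [249 107] [133 114]
R 1.2 [122  75] [115  62] [149 247] [150 291] [244 111] [144 113]
R 1.6 [90 80] [106  72] [167 246] [123 292] [237 122] [162 112]
R 1.9 [73 84] [99 83] [182 245] [107 288] [230 134] [177 111]
R 2.3 [61 88] [ 91 101] [199 244] [ 93 279] [222 153] [194 112]
R 2.6 [60 90] [ 86 116] [209 244] [ 90 270] [216 168] [204 113]
```

```bash
cat > snap.py <<'E'
import sys
from h import *
s=manip.state();w=manip.grab_frame('wrist')['img'];c=manip.grab_frame('scene')['img']
im=np.hstack([cv2.resize(w,(240,180)),cv2.resize(c[80:200,230:390],(240,180))[:,:,:]])[:,:,::-1].copy()
cv2.putText(im,str(s['tool_pos'].round(3)),(2,12),0,.4,(0,0,255),1)
cv2.imwrite('pics/k%s.png'%sys.argv[1],im)
E
python3 -m pendant '[[0,[0,-0.02,0.4],0],[0,[0,-0.02,0.8],0],[0,[0,-0.02,1],0],[0,[0,-0.02,1],0],[0,[0,-0.02,1],0]]'
python3 snap.py 1
python3 -m pendant '[[0,[0,0.12,0],0],[0,[0,0.2,0],0],[0,[0,0.25,0],0],[0,[0,0.3,-0.04],0],[0,[0,0.3,-0.04],0]]'
python3 snap.py 2
python3 -m pendant '[[0,[0,0.07,-0.04],0],[0,[0,0.14,-0.08],0],[0,[0,0.2,-0.12],0],[0,[0,0.2,-0.12],0]]'
python3 snap.py 3
python3 -c "
import cv2,numpy as np
cv2.imwrite('pics/m1.png',np.vstack([cv2.imread('pics/k%d.png'%i) for i in (1,2,3)]))"
```

```text
time: 11.15
tool_pos: [0.5452, 0.2754, 0.0831]
tool_rot: [-0.0, -0.001, 1.0, -0.0]
contact_force: [-0.1, -0.4, 1.6]
gripper_width: 0.002
grasp_force: 0.0
time: 11.75
tool_pos: [0.5459, 0.3119, 0.0897]
tool_rot: [0.001, -0.001, 1.0, 0.0]
contact_force: [-0.9, -3.2, 5.0]
gripper_width: 0.0
grasp_force: 3.3
time: 12.25
tool_pos: [0.5452, 0.3362, 0.1025]
tool_rot: [0.0, -0.001, 1.0, 0.0]
contact_force: [-0.9, -0.1, 0.2]
gripper_width: 0.004
grasp_force: 0.0
```

View pics/m1.png

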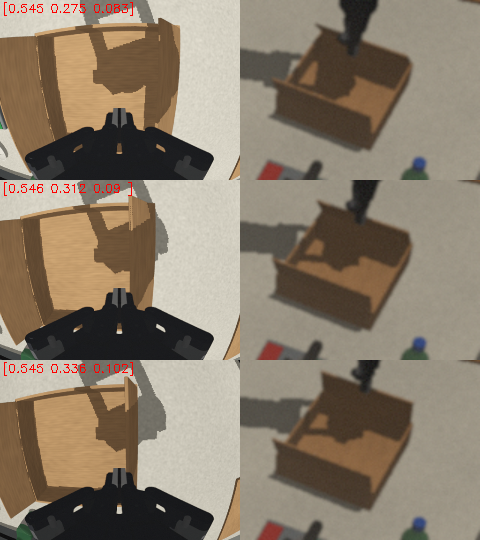

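```bash

python3 -m pendant '[[0,[0,0.1,0],0],[0,[0,0.2,0],0],[0,[0,0.3,0.02],0],[0,[0,0.3,0.02],0]]'
python3 snap.py 4
python3 -m pendant '[[0,[0,0.1,0.02],0],[0,[0,0.2,0.05],0],[0,[0,0.25,0.1],0],[0,[0,0.25,0.1],0]]'
python3 snap.py 5
python3 -m pendant '[[0,[0,-0.15,0],0],[0,[0,-0.3,0],0],[0,[0,-0.3,0],0]]'
python3 snap.py 6
python3 -c "
import cv2,numpy as np
cv2.imwrite('pics/m2.png',np.vstack([cv2.imread('pics/k%d.png'%i) for i in (4,5,6)]))"
```

```text
time: 12.75
tool_pos: [0.5451, 0.3733, 0.0998]
tool_rot: [0.0, -0.001, 1.0, 0.001]
contact_force: [-1.2, 0.9, 2.7]
gripper_width: 0.001
grasp_force: 1.6
time: 13.25
tool_pos: [0.544, 0.4013, 0.0856]
tool_rot: [-0.001, -0.001, 1.0, -0.001]
contact_force: [1.1, 0.1, -0.3]
gripper_width: 0.002
grasp_force: 0.0
time: 13.65
tool_pos: [0.5453, 0.3618, 0.0877]
tool_rot: [-0.0, 0.001, 1.0, -0.001]
contact_force: [-1.0, 0.1, -0.4]
gripper_width: -0.003
grasp_force: 0.0
```

View pics/m2.png

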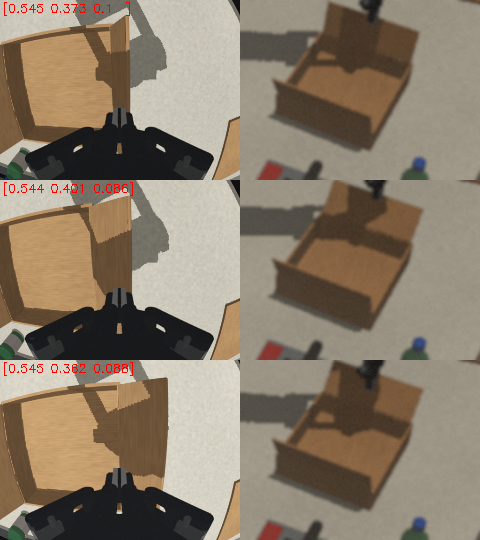

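```bash

python3 -m pendant '[[0,[0,-0.3,-0.05],0],[0,[0,-0.6,-0.05],0],[0,[0,-0.9,-0.05],0]]' >/dev/null
python3 -m pendant '[[0,[0,-0.2,0],0],[0,[0,-0.4,0],0],[0,[0,-0.6,0],0],[0,[0,-0.75,0],0],[0,[0,-0.85,0],0],[0,[0,-0.95,0],0],[0,[0,-1,0],0],[0,[0,-1,0],0]]'
python3 -m pendant '[[0,[0,-0.1,0],0],[0,[0,-0.2,0],0],[0,[0,-0.25,0],0],[0,[0,-0.25,0],0]]'
python3 snap.py 7
python3 -m pendant '[[0,[0,0.1,0],0],[0,[0,0.4,0],0],[0,[0,0.7,0],0],[0,[0,1,0],0]]'
python3 -m pendant '[[0,[0,0,-0.3],0],[0,[0,0,-0.6],0],[0,[0,0,-0.9],0],[0,[0,0,-0.9],0],[0,[0,0,-0.9],0]]'
python3 snap.py 8
python3 - <<'E'
from h import *
cv2.imwrite('pics/m3.png',np.hstack([np.vstack([cv2.imread('pics/k%d.png'%i) for i in (7,8)]),cv2.resize(grab('top')['img'][100:280,110:350,::-1],(320,360))]))
to(.57,-.2,.2,180)
E
```

```text
time: 14.85
tool_pos: [0.5452, 0.1366, 0.0937]
tool_rot: [0.0, 0.0, 1.0, 0.0]
contact_force: [0.6, 0.5, 0.2]
gripper_width: -0.001
grasp_force: 0.0
time: 15.25
tool_pos: [0.5452, 0.1059, 0.0937]
tool_rot: [0.0, 0.0, 1.0, -0.0]
contact_force: [0.0, -0.3, -0.8]
gripper_width: -0.001
grasp_force: 0.0
time: 15.75
tool_pos: [0.5449, 0.2292, 0.0938]
tool_rot: [0.0, -0.0, 1.0, 0.0]
contact_force: [-0.1, -0.3, -0.6]
gripper_width: -0.003
grasp_force: 0.0
time: 16.25
tool_pos: [0.5456, 0.2281, 0.2031]
tool_rot: [0.001, -0.001, 1.0, 0.0]
contact_force: [0.8, -0.3, 0.3]
gripper_width: 0.003
grasp_force: 0.0
pos [0.544  0.2271 0.1996] yaw -180.0 t 16.4 w 0.002 shift [-2.140e-01 -3.559e+00 -1.000e-03] roll 0.0002
```

View pics/m3.png

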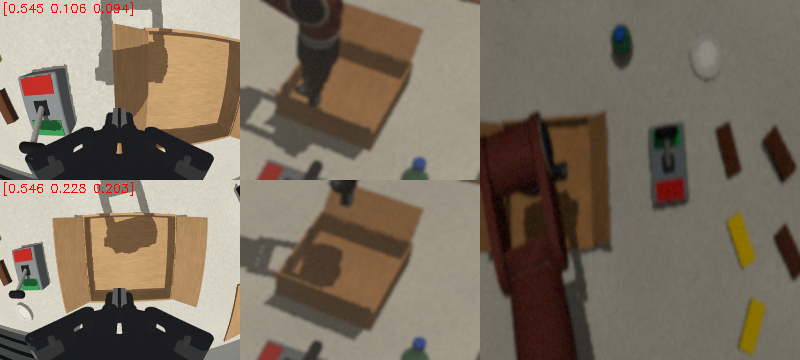

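```bash
cat > look.py <<'E'
from m import *
s=manip.state();f=manip.grab_frame('wrist');print('tcp',s['tool_pos'].round(3))
i=f['img'].astype(int);mk=(i.max(2)<130)&(i[:,:,0]-i[:,:,2]>25)&(i[:,:,0]>1.5*i[:,:,2])
def flw(c,z):
    p=np.array([wz(f,s,u,v,z)[:2] for u,v in c[:,0]]);r=cv2.minAreaRect((p*1000).astype(np.float32));b=cv2.boxPoints(r)
    e=[b[1]-b[0],b[2]-b[1]];l=max(e,key=np.linalg.norm);w=min(map(np.linalg.norm,e))
    return np.round(r[0],1),round(float(np.linalg.norm(l))),round(float(w)),round(float(np.degrees(np.arctan2(l[1],l[0]))%180),1)
for c in blobs(f,cv2.morphologyEx(mk.astype(np.uint8),cv2.MORPH_OPEN,np.ones((3,3))),150):
    u,v,w,h=cv2.boundingRect(c);a=flw(c,.022)
    if a[1]<160: print((u,v,w,h),cv2.contourArea(c),'z22',a,'z44',flw(c,.044))
E
python3 -m pendant '[[0,[-0.1,-0.35,0],0],[0,[-0.1,-0.7,0],0],[0,[-0.1,-1,0],0]]' >/dev/null
python3 -m pendant '[[0,[-0.1,-0.35,0],0],[0,[-0.1,-0.7,0],0],[0,[-0.1,-1,0],0]]' >/dev/null
python3 -m pendant '[[0,[0,-0.35,0],0],[0,[0,-0.7,0],0],[0,[0,-1,0],0],[0,[0,-1,0],0],[0,[0,-1,0],0],[0,[0,-1,0],0]]' >/dev/null
python3 look.py
python3 -m pendant '[[0,[0,-0.35,0],0],[0,[0,-0.7,0],0],[0,[0,-1,0],0],[0,[0,-1,0],0],[0,[0,-1,0],0],[0,[0,-1,0],0]]' >/dev/null
python3 look.py
```

```text
tcp [ 0.569 -0.132  0.201]
(466, 211, 46, 23) 765.0 z22 (array([652. , 259.8]), 120, 34, 91.4) z44 (array([642.1, 235.1]), 113, 32, 91.4)
(179, 149, 51, 73) 1945.5 z22 (array([ 593.2, -193.6]), 89, 38, 19.1) z44 (array([ 587. , -189.8]), 83, 35, 19.1)
(77, 149, 58, 69) 1625.0 z22 (array([ 589.2, -331.7]), 93, 40, 36.0) z44 (array([ 583.2, -319.1]), 87, 38, 36.0)
(302, 121, 42, 33) 1114.5 z22 (array([531.9, -50.1]), 51, 38, 94.6) z44 (array([529.6, -55.3]), 48, 35, 94.6)
(9, 38, 40, 44) 275.5 z22 (array([ 402.8, -459.1]), 87, 40, 102.7) z44 (array([ 408.6, -438.5]), 81, 37, 102.7)
(68, 25, 48, 65) 1501.0 z22 (array([ 420. , -341.8]), 90, 37, 33.0) z44 (array([ 424.7, -328.7]), 84, 35, 33.0)
tcp [ 0.57  -0.251  0.202]
(278, 150, 45, 71) 1635.0 z22 (array([ 594. , -194.8]), 88, 36, 18.8) z44 (array([ 587.8, -198.4]), 82, 34, 18.8)
(162, 144, 68, 75) 2206.0 z22 (array([ 588.5, -324.9]), 96, 40, 35.9) z44 (array([ 582.6, -320.3]), 90, 37, 35.9)
(270, 73, 32, 27) 406.0 z22 (array([ 476.7, -220. ]), 41, 23, 56.5) z44 (array([ 477.9, -222. ]), 39, 22, 56.5)
(262, 31, 26, 41) 418.0 z22 (array([ 431.9, -228.2]), 52, 15, 149.4) z44 (array([ 435.8, -229.7]), 49, 14, 149.4)
(65, 21, 54, 47) 278.5 z22 (array([ 403.8, -465.4]), 85, 38, 102.4) z44 (array([ 409.6, -452. ]), 80, 36, 102.4)
(148, 10, 61, 71) 2029.0 z22 (array([ 420. , -342.9]), 89, 37, 33.1) z44 (array([ 424.7, -337.2]), 84, 35, 33.1)
```

```bash

python3 -m pendant '[[1,[-0.11,-0.2,0],-0.04],[1,[-0.11,-0.4,0.1],-0.08],[1,[-0.11,-0.575,0.2],-0.12],[1,[-0.11,-0.575,0.3],-0.16],[1,[-0.11,-0.575,0.45],-0.2],[1,[-0.11,-0.575,0.6],-0.2],[1,[-0.11,-0.575,0.6],-0.2],[1,[-0.11,-0.575,0.6],-0.2]]' >/dev/null
python3 -c "
from h import *;to(.583,-.320,.022,216)"
```

```text
pos [ 0.5825 -0.3211  0.1292] yaw -144.0 t 19.1 w 1.001 shift [-0.009  0.004  0.894] roll -0.0001
```

```bash

python3 -m pendant '[[1,[0,0,0.3],0],[1,[0,0,0.55],0],[1,[0,0,0.75],0],[1,[0,0,0.89],0],[1,[0,0,0.89],0],[1,[0,0,0.89],0]]'
python3 -m pendant '[[0,[0,0,0],0],[0,[0,0,0],0],[0,[0,0,0],0],[0,[0,0,0],0],[0,[0,0,0],0],[0,[0,0,0],0],[0,[0,0,0],0],[0,[0,0,0],0]]'
python3 -m pendant '[[0,[0,0,-0.2],0],[0,[0,0,-0.5],0],[0,[0,0,-0.8],0],[0,[0,0,-1],0],[0,[0,0,-1],0]]'
python3 -m pendant '[[0,[0,0,-0.3],0],[0,[0,0,-0.6],0],[0,[0,0,-0.6],0],[0,[0,0,-0.6],0],[0,[0,0,-0.6],0]]'
python3 look.py
```

```text
time: 19.7
tool_pos: [0.5833, -0.3225, 0.0242]
tool_rot: [0.001, -0.309, 0.951, -0.001]
contact_force: [-0.3, 0.8, 0.7]
gripper_width: 0.991
grasp_force: 0.0
time: 20.5
tool_pos: [0.5825, -0.3221, 0.0228]
tool_rot: [-0.0, -0.309, 0.951, 0.0]
contact_force: [0.0, 0.6, -0.3]
gripper_width: 0.003
grasp_force: 0.0
time: 21.0
tool_pos: [0.5851, -0.3239, 0.1488]
tool_rot: [0.003, -0.309, 0.951, -0.004]
contact_force: [0.6, -0.1, 0.3]
gripper_width: 0.001
grasp_force: 0.0
time: 21.5
tool_pos: [0.5816, -0.3214, 0.2123]
tool_rot: [-0.001, -0.309, 0.951, 0.002]
contact_force: [0.3, 0.5, -0.4]
gripper_width: -0.0
grasp_force: 0.0
tcp [ 0.582 -0.321  0.212]
(300, 192, 47, 65) 1670.0 z22 (array([ 594.2, -198.4]), 89, 41, 19.1) z44 (array([ 589.8, -208.6]), 83, 39, 19.1)
(235, 129, 34, 77) 1939.0 z22 (array([ 586.7, -320.8]), 97, 42, 35.9) z44 (array([ 582.8, -323.6]), 91, 39, 35.9)
(376, 89, 23, 50) 579.0 z22 (array([ 428. , -227.5]), 59, 34, 25.9) z44 (array([ 433.7, -235.9]), 56, 32, 25.9)
(355, 88, 18, 66) 211.0 z22 (array([ 452.2, -243.1]), 86, 6, 25.5) z44 (array([ 456.5, -250.6]), 81, 6, 25.5)
(300, 15, 33, 71) 1997.5 z22 (array([ 420.6, -344.7]), 89, 38, 33.0) z44 (array([ 426.8, -346. ]), 83, 35, 33.0)
```

```bash
python3 - <<'E'
from h import *
s=manip.state();w=manip.grab_frame('wrist')
r=R.from_quat(np.roll(s['tool_rot'],-1))
for dz in(-.04,-.03,-.02,-.01,0,.01): 
  print(dz,[wproj(w,s,s['tool_pos']+r.apply([x,0,dz])).round(0) for x in(-.011,0,.011)])
i=w['img'].astype(int); print([(v,i[v,254].tolist()) for v in range(205,262,4)])
t=manip.grab_frame('top')
from m import *
for c in blobs(t,dark(t),60):
    m=cv2.boundingRect(c)
    if m[2]*m[3]<1500: print(m,flat(t,c,.022),flat(t,c,.044))
E
```

```text
-0.04 [array([254., 276.]), array([254., 258.]), array([254., 239.])]
-0.03 [array([254., 267.]), array([254., 249.]), array([254., 230.])]
-0.02 [array([254., 258.]), array([254., 241.]), array([254., 223.])]
-0.01 [array([254., 249.]), array([254., 233.]), array([254., 216.])]
0 [array([254., 242.]), array([254., 226.]), array([254., 210.])]
0.01 [array([254., 235.]), array([254., 220.]), array([254., 204.])]
[(205, [98, 65, 46]), (209, [193, 189, 176]), (213, [191, 187, 174]), (217, [195, 191, 177]), (221, [199, 195, 181]), (225, [194, 190, 176]), (229, [200, 196, 181]), (233, [16, 17, 17]), (237, [19, 19, 19]), (241, [19, 18, 20]), (245, [19, 19, 20]), (249, [17, 15, 18]), (253, [18, 18, 19]), (257, [18, 18, 18]), (261, [18, 18, 17])]
(0, 341, 11, 31) (array([ 21. , 776.3]), 96.8, 32.8, 0.6) (array([ 26.5, 765.1]), 95.5, 32.3, 0.6)
(241, 188, 23, 14) (array([531.2, -47.2]), 75.5, 41.3, 93.4) (array([529.9, -47.3]), 74.5, 40.8, 93.4)
(286, 161, 20, 29) (array([ 595.1, -195.1]), 92.7, 43.0, 18.8) (array([ 592.9, -193.2]), 91.5, 42.4, 18.8)
(0, 57, 119, 10) (array([1003.4,  601.2]), 402.6, 24.8, 90.0) (array([995.7, 592.4]), 397.2, 24.4, 90.0)
(382, 48, 130, 10) (array([1003.5, -723.5]), 442.5, 25.0, 90.0) (array([ 995.9, -714.6]), 436.5, 24.7, 90.0)
```

```bash

python3 -m pendant '[[1,[0,0,0.35],0],[1,[0,0,0.7],0],[1,[0,0,1],0],[1,[0,0,1],0]]' >/dev/null
python3 -m pendant '[[1,[0,0,0.3],0],[1,[0,0,0.6],0],[1,[0,0,0.7],0],[1,[0,0,0.74],0],[1,[0,0,0.74],0],[1,[0,0,0.74],0]]'
python3 -m pendant '[[1,[0,0,0.04],0],[1,[0,0,0.08],0],[1,[0,0,0.08],0]]'
python3 -m pendant '[[0,[0,0,0],0],[0,[0,0,0],0],[0,[0,0,0],0],[0,[0,0,0],0],[0,[0,0,0],0],[0,[0,0,0],0],[0,[0,0,0],0],[0,[0,0,0],0]]'
```

```text
time: 22.65
tool_pos: [0.5841, -0.3232, 0.0088]
tool_rot: [0.001, -0.309, 0.951, -0.002]
contact_force: [0.2, -1.2, 1.0]
gripper_width: 0.998
grasp_force: 0.0
time: 22.95
tool_pos: [0.5821, -0.3218, -0.0041]
tool_rot: [-0.0, -0.309, 0.951, 0.0]
contact_force: [-0.7, 0.2, 0.2]
gripper_width: 1.001
grasp_force: 0.0
time: 23.75
tool_pos: [0.5829, -0.3223, -0.003]
tool_rot: [0.0, -0.309, 0.951, -0.0]
contact_force: [1.0, -0.6, 2.3]
gripper_width: 0.428
grasp_force: 61.7
```

```bash

python3 -m pendant '[[0,[0,0,-0.1],0],[0,[0,0,-0.3],0],[0,[0,0,-0.6],0],[0,[0,0,-0.9],0],[0,[0,0,-1],0],[0,[0,0,-1],0]]'
python3 -m pendant '[[0,[0,0,-0.3],0.04],[0,[0,0,-0.6],0.08],[0,[0,0,-0.7],0.12],[0,[0,0,-0.7],0.16],[0,[0,0,-0.7],0.2],[0,[0,0,-0.7],0.2],[0,[0,0,-0.7],0.2]]'
python3 look.py
python3 -c "
from h import *;to(.595,.298,.2,180)"
```

```text
time: 24.35
tool_pos: [0.5838, -0.323, 0.1195]
tool_rot: [0.001, -0.309, 0.951, -0.002]
contact_force: [1.2, 0.1, -1.4]
gripper_width: 0.431
grasp_force: 61.5
time: 25.05
tool_pos: [0.5816, -0.3215, 0.1979]
tool_rot: [-0.002, -0.001, 1.0, 0.001]
contact_force: [0.1, 0.2, -1.0]
gripper_width: 0.427
grasp_force: 61.5
tcp [ 0.582 -0.321  0.198]
(331, 141, 43, 72) 1898.0 z22 (array([ 592.9, -197.4]), 91, 39, 18.9) z44 (array([ 587.5, -205.3]), 85, 36, 18.9)
(110, 5, 58, 45) 187.5 z22 (array([ 415.9, -457.8]), 84, 33, 125.2) z44 (array([ 421.7, -449.2]), 79, 31, 125.2)
(204, 0, 65, 70) 2160.5 z22 (array([ 420.3, -343.8]), 89, 37, 33.0) z44 (array([ 425.8, -342.5]), 84, 34, 33.0)
pos [ 0.5818 -0.3216  0.1985] yaw -179.9 t 25.1 w 0.429 shift [-1.230e-01  5.163e+00 -4.000e-03] roll 0.0008
```

```bash

for i in 1 2 3 4 5; do python3 -m pendant '[[0,[-0.02,0.35,0],0],[0,[-0.02,0.7,0],0],[0,[-0.02,1,0],0]]' >/dev/null; done
python3 -m pendant '[[0,[-0.02,0.16,0],0],[0,[-0.02,0.16,0],0],[0,[-0.02,0.16,0],0],[0,[-0.02,0.16,0],0]]'
python3 - <<'E'
from h import *
to(.595,.298,.0,180)
s=manip.state();f=manip.grab_frame('wrist');i=f['img'];cv2.imwrite('pics/w4.png',i[:,:,::-1])
h=cv2.cvtColor(i,cv2.COLOR_RGB2HSV)
for v in(120,140,160):
    row=i[v].astype(int);g=np.abs(np.diff(cv2.GaussianBlur(i[v-2:v+3].mean(0).mean(1)[None],(3,1),0)[0]));k=[u for u in range(1,510) if g[u]>8 and g[u]>=g[u-1] and g[u]>=g[u+1]]
    print(v,[(u,wz(f,s,u,v,.06)[:2].round(3).tolist()) for u in k])
E
```

```text
time: 27.0
tool_pos: [0.5969, 0.2956, 0.2003]
tool_rot: [-0.0, 0.0, 1.0, -0.0]
contact_force: [-0.5, -0.3, -0.4]
gripper_width: 0.432
grasp_force: 61.4
pos [0.5969 0.2956 0.2003] yaw 180.0 t 27.0 w 0.432 shift [0.016 0.021 1.669] roll -0.0003
120 [(25, [0.52, -0.001]), (31, [0.522, 0.01]), (53, [0.526, 0.049]), (56, [0.526, 0.054]), (124, [0.534, 0.151]), (143, [0.536, 0.174]), (220, [0.539, 0.26]), (224, [0.539, 0.264]), (227, [0.539, 0.267]), (353, [0.537, 0.401]), (385, [0.534, 0.44])]
140 [(34, [0.548, 0.013]), (56, [0.551, 0.051]), (58, [0.551, 0.055]), (122, [0.557, 0.147]), (126, [0.557, 0.152]), (146, [0.558, 0.177]), (218, [0.56, 0.257]), (352, [0.559, 0.401]), (385, [0.557, 0.441])]
160 [(7, [0.571, -0.049]), (9, [0.571, -0.044]), (13, [0.572, -0.035]), (16, [0.572, -0.029]), (22, [0.573, -0.016]), (37, [0.574, 0.014]), (58, [0.576, 0.051]), (61, [0.576, 0.056]), (128, [0.58, 0.153]), (147, [0.58, 0.176]), (249, [0.582, 0.29]), (281, [0.582, 0.324]), (307, [0.582, 0.352]), (315, [0.581, 0.36]), (330, [0.581, 0.377]), (334, [0.581, 0.382]), (383, [0.58, 0.441])]
```

```bash

python3 -m pendant '[[0,[0.055,0.02,0.3],0],[0,[0.055,0.02,0.6],0],[0,[0.055,0.02,0.9],0],[0,[0.055,0.02,0.9],0]]' >/dev/null
python3 -m pendant '[[0,[0,0,0.3],0],[0,[0,0,0.6],0],[0,[0,0,0.75],0],[0,[0,0,0.83],0],[0,[0,0,0.83],0],[0,[0,0,0.83],0]]'
python3 -m pendant '[[0.6,[0,0,0],0],[0.6,[0,0,0],0],[0.6,[0,0,0],0],[0.6,[0,0,0],0]]'
python3 -m pendant '[[0.6,[0,0,-0.3],0],[0.6,[0,0,-0.6],0],[0.6,[0,0,-1],0],[0.6,[0,0,-1],0]]' >/dev/null
python3 -m pendant '[[0.6,[0,-0.3,-0.3],0],[0.6,[0,-0.6,-0.6],0],[0.6,[0,-1,-0.73],0],[0.6,[0,-1,-0.73],0],[0.6,[0,-1,-0.73],0],[0.6,[0,-1,-0.73],0]]' 
python3 look.py
```

```text
time: 28.05
tool_pos: [0.5916, 0.3, -0.005]
tool_rot: [0.001, -0.0, 1.0, 0.001]
contact_force: [0.9, 0.1, -0.8]
gripper_width: 0.429
grasp_force: 61.4
time: 28.45
tool_pos: [0.5904, 0.2997, -0.0065]
tool_rot: [0.0, -0.0, 1.0, 0.0]
contact_force: [0.5, 0.5, -0.3]
gripper_width: 0.596
grasp_force: 0.0
time: 29.45
tool_pos: [0.5895, 0.18, 0.1993]
tool_rot: [-0.001, -0.0, 1.0, 0.0]
contact_force: [0.7, 1.1, 0.3]
gripper_width: 0.599
grasp_force: 0.0
tcp [0.59  0.18  0.199]
(0, 146, 32, 57) 772.0 z22 (array([ 593.7, -191.2]), 88, 39, 19.3) z44 (array([ 588.8, -167.8]), 82, 36, 19.3)
(0, 53, 18, 56) 326.5 z22 (array([ 443.8, -187.2]), 89, 36, 4.6) z44 (array([ 448.3, -164. ]), 84, 34, 4.6)
```

```bash

for i in 1 2 3; do python3 -m pendant '[[0.6,[0.03,-0.35,0],0],[0.6,[0.03,-0.7,0],0],[0.6,[0.03,-1,0],0]]' >/dev/null; done
python3 -m pendant '[[1,[0.03,-0.3,0],0],[1,[0.03,-0.6,0],0],[1,[0.03,-0.6,0],0],[1,[0.03,-0.6,0],0],[1,[0.03,-0.6,0],0]]'>/dev/null
python3 look.py
python3 -c "
from h import *;to(.583,-.322,-.02,216)"
```

```text
tcp [ 0.576 -0.251  0.2  ]
(279, 155, 44, 62) 1450.5 z22 (array([ 599.4, -193. ]), 76, 37, 19.1) z44 (array([ 593.2, -196.7]), 71, 34, 19.1)
(166, 135, 61, 73) 1976.5 z22 (array([ 583.1, -322.5]), 88, 37, 30.7) z44 (array([ 577.9, -318. ]), 83, 35, 30.7)
(271, 73, 25, 22) 242.5 z22 (array([ 474.5, -218.6]), 28, 21, 24.9) z44 (array([ 476.3, -220.6]), 27, 19, 24.9)
(263, 28, 26, 42) 446.0 z22 (array([ 435. , -226.9]), 53, 16, 151.0) z44 (array([ 439.2, -228.4]), 50, 15, 151.0)
(62, 16, 56, 48) 321.0 z22 (array([ 404.3, -467. ]), 89, 39, 102.5) z44 (array([ 410.5, -453.3]), 83, 36, 102.5)
(147, 5, 61, 71) 2017.0 z22 (array([ 419.9, -343. ]), 89, 37, 33.0) z44 (array([ 425.1, -337.3]), 84, 34, 33.0)
pos [ 0.5762 -0.2508  0.1999] yaw -179.9 t 30.9 w 0.999 shift [-0.057 -0.595  1.832] roll -0.1992
```

```bash

python3 -m pendant '[[1,[-0.057,-0.2,0],-0.04],[1,[-0.057,-0.4,0.1],-0.08],[1,[-0.057,-0.597,0.3],-0.12],[1,[-0.057,-0.597,0.6],-0.17],[1,[-0.057,-0.597,0.9],-0.17],[1,[-0.057,-0.597,0.9],-0.17],[1,[-0.057,-0.597,0.9],-0.17]]'
python3 -m pendant '[[1,[0,0,0.3],0],[1,[0,0,0.6],0],[1,[0,0,0.8],0],[1,[0,0,0.9],0],[1,[0,0,0.97],0],[1,[0,0,0.97],0],[1,[0,0,0.97],0]]'
python3 -m pendant '[[0,[0,0,0],0],[0,[0,0,0],0],[0,[0,0,0],0],[0,[0,0,0],0],[0,[0,0,0],0],[0,[0,0,0],0],[0,[0,0,0],0]]'
```

```text
time: 31.65
tool_pos: [0.5828, -0.3228, 0.0923]
tool_rot: [-0.0, -0.265, 0.964, 0.001]
contact_force: [0.1, -0.6, 0.4]
gripper_width: 0.999
grasp_force: 0.0
time: 32.35
tool_pos: [0.5842, -0.325, -0.0217]
tool_rot: [0.001, -0.264, 0.964, -0.001]
contact_force: [-0.0, -0.4, 0.8]
gripper_width: 1.002
grasp_force: 0.0
time: 33.05
tool_pos: [0.5834, -0.3246, -0.023]
tool_rot: [0.0, -0.264, 0.965, -0.001]
contact_force: [0.3, -0.6, 6.3]
gripper_width: 0.428
grasp_force: 62.5
```

```bash

python3 -m pendant '[[0,[0,0,-0.1],0],[0,[0,0,-0.3],0],[0,[0,0,-0.6],0],[0,[0,0,-0.9],0],[0,[0,0,-1],0],[0,[0,0,-1],0]]'>/dev/null
python3 -m pendant '[[0,[0,0,-0.3],0.04],[0,[0,0,-0.6],0.08],[0,[0,0,-0.85],0.12],[0,[0,0,-0.85],0.17],[0,[0,0,-0.85],0.17],[0,[0,0,-0.85],0.17]]'
for i in 1 2 3 4; do python3 -m pendant '[[0,[-0.02,0.35,0],0],[0,[-0.02,0.7,0],0],[0,[-0.02,1,0],0]]' >/dev/null; done
python3 -m pendant '[[0,[0,0.2,0],0],[0,[0,0.45,0],0],[0,[0,0.45,0],0],[0,[0,0.45,0],0]]'
python3 -c "
from h import *;to(.590,.209,-.006,180)"
```

```text
time: 34.25
tool_pos: [0.5815, -0.3232, 0.1945]
tool_rot: [-0.002, -0.002, 1.0, 0.002]
contact_force: [-0.6, -0.5, -1.5]
gripper_width: 0.428
grasp_force: 61.9
time: 35.85
tool_pos: [0.591, 0.2099, 0.1957]
tool_rot: [-0.002, -0.002, 1.0, -0.001]
contact_force: [0.1, -0.9, -0.6]
gripper_width: 0.43
grasp_force: 61.8
pos [0.591  0.2099 0.1957] yaw -179.8 t 35.9 w 0.430 shift [ 0.002 -0.006  1.681] roll 0.001
```

```bash

python3 -m pendant '[[0,[0,0,0.3],0],[0,[0,0,0.6],0],[0,[0,0,0.9],0],[0,[0,0,0.9],0]]' >/dev/null
python3 -m pendant '[[0,[0,0,0.3],0],[0,[0,0,0.6],0],[0,[0,0,0.73],0],[0,[0,0,0.78],0],[0,[0,0,0.78],0],[0,[0,0,0.78],0]]'
python3 -m pendant '[[0.6,[0,0,0],0],[0.6,[0,0,0],0],[0.6,[0,0,0],0],[0.6,[0,0,0],0]]'
python3 -m pendant '[[0.6,[0,0,-0.3],0],[0.6,[0,0,-0.6],0],[0.6,[0,0,-1],0],[0.6,[0,0,-1],0]]' >/dev/null
python3 -m pendant '[[0.6,[0,-0.3,-0.3],0],[0.6,[0,-0.6,-0.6],0],[0.6,[0,-1,-0.7],0]]' >/dev/null
for i in 1 2; do python3 -m pendant '[[0.6,[0.03,-0.35,0],0],[0.6,[0.03,-0.7,0],0],[0.6,[0.03,-1,0],0]]' >/dev/null; done
python3 -m pendant '[[1,[0,-0.2,0],0],[1,[0,-0.2,0],0],[1,[0,-0.2,0],0],[1,[0,-0.2,0],0],[1,[0,-0.2,0],0]]'>/dev/null
python3 look.py
python3 -c "
from h import *;to(.594,-.195,-.025,199)"
```

```text
time: 36.85
tool_pos: [0.594, 0.2101, -0.0011]
tool_rot: [0.002, -0.0, 1.0, 0.0]
contact_force: [-0.3, 0.3, -0.3]
gripper_width: 0.431
grasp_force: 61.8
time: 37.25
tool_pos: [0.5924, 0.21, -0.003]
tool_rot: [0.0, -0.0, 1.0, 0.0]
contact_force: [-0.7, 0.7, -0.1]
gripper_width: 0.602
grasp_force: 0.0
tcp [ 0.585 -0.172  0.2  ]
(491, 151, 21, 71) 621.0 z22 (array([614.9, 225.7]), 129, 53, 20.6) z44 (array([608.4, 200.5]), 121, 49, 20.6)
(212, 147, 50, 63) 1738.0 z22 (array([ 596.8, -193.1]), 81, 37, 19.1) z44 (array([ 591.3, -191.8]), 76, 35, 19.1)
(24, 21, 46, 46) 327.5 z22 (array([ 404.1, -462.7]), 90, 40, 103.0) z44 (array([ 410.9, -444.4]), 84, 38, 103.0)
(92, 8, 53, 66) 1653.0 z22 (array([ 419.9, -342.5]), 89, 37, 32.9) z44 (array([ 425.7, -331.8]), 84, 35, 32.9)
pos [ 0.5852 -0.1719  0.2002] yaw -179.9 t 39.1 w 1.001 shift [-0.073 -0.193  1.877] roll -0.1049
```

```bash

python3 -m pendant '[[1,[-0.07,-0.19,0],-0.04],[1,[-0.07,-0.19,0.2],-0.08],[1,[-0.07,-0.19,0.5],-0.105],[1,[-0.07,-0.19,0.9],-0.105],[1,[-0.07,-0.19,0.9],-0.105],[1,[-0.07,-0.19,0.9],-0.105]]'
python3 -m pendant '[[1,[0,0,0.3],0],[1,[0,0,0.6],0],[1,[0,0,0.8],0],[1,[0,0,0.9],0],[1,[0,0,0.96],0],[1,[0,0,0.96],0],[1,[0,0,0.96],0]]'
python3 -m pendant '[[0,[0,0,0],0],[0,[0,0,0],0],[0,[0,0,0],0],[0,[0,0,0],0],[0,[0,0,0],0],[0,[0,0,0],0],[0,[0,0,0],0]]'
python3 -m pendant '[[0,[0,0,-0.1],0],[0,[0,0,-0.3],0],[0,[0,0,-0.6],0],[0,[0,0,-0.9],0],[0,[0,0,-1],0],[0,[0,0,-1],0]]'>/dev/null
python3 -m pendant '[[0,[0,0,-0.3],0.04],[0,[0,0,-0.6],0.08],[0,[0,0,-0.85],0.105],[0,[0,0,-0.85],0.105],[0,[0,0,-0.85],0.105]]'
python3 -c "
from h import *;to(.495,.299,.195,180)"
```

```text
time: 39.7
tool_pos: [0.5931, -0.1951, 0.0919]
tool_rot: [-0.001, -0.165, 0.986, 0.001]
contact_force: [1.5, 0.2, 0.6]
gripper_width: 0.995
grasp_force: 0.0
time: 40.4
tool_pos: [0.5952, -0.1966, -0.0207]
tool_rot: [0.001, -0.164, 0.986, -0.001]
contact_force: [-0.0, 0.4, 0.2]
gripper_width: 0.995
grasp_force: 0.0
time: 41.1
tool_pos: [0.5942, -0.1962, -0.0221]
tool_rot: [0.001, -0.164, 0.986, -0.0]
contact_force: [-0.2, -0.4, 5.5]
gripper_width: 0.424
grasp_force: 62.4
time: 42.2
tool_pos: [0.5928, -0.1956, 0.1969]
tool_rot: [-0.001, -0.001, 1.0, 0.001]
contact_force: [0.9, 0.7, -1.4]
gripper_width: 0.428
grasp_force: 61.8
pos [ 0.5928 -0.1956  0.1969] yaw -179.9 t 42.2 w 0.428 shift [0.81  4.122 0.022] roll 0.0004
```

```bash

for i in 1 2 3 4; do python3 -m pendant '[[0,[0.07,0.35,0],0],[0,[0.14,0.7,0],0],[0,[0.2,1,0],0]]' >/dev/null; done
python3 -m pendant '[[0,[0,0.12,0],0],[0,[0,0.12,0],0],[0,[0,0.12,0],0],[0,[0,0.12,0],0]]'
python3 -m pendant '[[0,[0,0,0.3],0],[0,[0,0,0.6],0],[0,[0,0,0.9],0],[0,[0,0,0.9],0]]' >/dev/null
python3 -m pendant '[[0,[0,0,0.3],0],[0,[0,0,0.6],0],[0,[0,0,0.73],0],[0,[0,0,0.78],0],[0,[0,0,0.78],0],[0,[0,0,0.78],0]]'
python3 -m pendant '[[0.6,[0,0,0],0],[0.6,[0,0,0],0],[0.6,[0,0,0],0],[0.6,[0,0,0],0]]'
python3 -m pendant '[[0.6,[0,0,-0.3],0],[0.6,[0,0,-0.6],0],[0.6,[0,0,-1],0],[0.6,[0,0,-1],0]]' >/dev/null
python3 -m pendant '[[0.6,[0,-0.3,-0.3],0],[0.6,[0,-0.6,-0.6],0],[0.6,[0,-1,-0.7],0]]' >/dev/null
for i in 1 2 3; do python3 -m pendant '[[0.6,[0,-0.35,0],0],[0.6,[0,-0.7,0],0],[0.6,[0,-1,0],0]]' >/dev/null; done
python3 -m pendant '[[0.6,[0.2,-0.35,0],0],[0.6,[0.2,-0.7,0],0],[0.6,[0.2,-0.7,0],0],[1,[0.2,-0.7,0],0],[1,[0.2,-0.7,0],0]]'
python3 look.py
python3 -c "
from h import *;to(.4205,-.343,-.025,213)"
```

```text
time: 43.8
tool_pos: [0.4974, 0.297, 0.198]
tool_rot: [-0.001, 0.001, 1.0, -0.001]
contact_force: [0.4, 0.1, -0.2]
gripper_width: 0.429
grasp_force: 61.7
time: 44.8
tool_pos: [0.4991, 0.2991, -0.0003]
tool_rot: [0.002, -0.0, 1.0, 0.001]
contact_force: [0.6, 0.5, 0.1]
gripper_width: 0.432
grasp_force: 61.8
time: 45.2
tool_pos: [0.4976, 0.2986, -0.0021]
tool_rot: [0.0, -0.0, 1.0, 0.0]
contact_force: [-0.2, 0.0, -0.0]
gripper_width: 0.598
grasp_force: 0.0
time: 47.3
tool_pos: [0.4736, -0.2636, 0.2009]
tool_rot: [-0.0, -0.001, 1.0, 0.0]
contact_force: [0.1, 0.5, 0.9]
gripper_width: 0.914
grasp_force: 0.0
tcp [ 0.474 -0.264  0.201]
(260, 100, 56, 72) 1984.0 z22 (array([ 438.7, -223.8]), 84, 38, 25.6) z44 (array([ 436.2, -226.4]), 79, 36, 25.6)
(157, 85, 55, 75) 2017.5 z22 (array([ 418.7, -343.3]), 88, 37, 32.9) z44 (array([ 417.5, -338.3]), 82, 35, 32.9)
pos [ 0.4737 -0.2633  0.2009] yaw -179.9 t 47.4 w 0.985 shift [ 0.445 -0.664  1.883] roll -0.1828
```

```bash

python3 -m pendant '[[1,[0.2,-0.3,0],-0.04],[1,[0.45,-0.664,0.1],-0.08],[1,[0.45,-0.664,0.3],-0.12],[1,[0.45,-0.664,0.6],-0.16],[1,[0.45,-0.664,0.9],-0.183],[1,[0.45,-0.664,0.9],-0.183],[1,[0.45,-0.664,0.9],-0.183]]'
python3 -m pendant '[[1,[0,0,0.3],0],[1,[0,0,0.6],0],[1,[0,0,0.8],0],[1,[0,0,0.9],0],[1,[0,0,0.96],0],[1,[0,0,0.96],0],[1,[0,0,0.96],0]]'
python3 -m pendant '[[0,[0,0,0],0],[0,[0,0,0],0],[0,[0,0,0],0],[0,[0,0,0],0],[0,[0,0,0],0],[0,[0,0,0],0],[0,[0,0,0],0]]'
python3 -m pendant '[[0,[0,0,-0.1],0],[0,[0,0,-0.3],0],[0,[0,0,-0.6],0],[0,[0,0,-0.9],0],[0,[0,0,-1],0],[0,[0,0,-1],0]]'>/dev/null
python3 -m pendant '[[0,[0,0,-0.3],0.04],[0,[0,0,-0.6],0.08],[0,[0,0,-0.85],0.12],[0,[0,0,-0.85],0.16],[0,[0,0,-0.85],0.183],[0,[0,0,-0.85],0.183],[0,[0,0,-0.85],0.183]]'
python3 -c "
from h import *;to(.495,.209,.195,180)"
```

```text
time: 48.05
tool_pos: [0.4199, -0.3432, 0.0933]
tool_rot: [-0.0, -0.284, 0.959, 0.0]
contact_force: [-0.5, -0.1, 0.1]
gripper_width: 1.0
grasp_force: 0.0
time: 48.75
tool_pos: [0.4208, -0.3454, -0.0201]
tool_rot: [0.001, -0.284, 0.959, -0.001]
contact_force: [-0.1, -1.0, 0.4]
gripper_width: 1.0
grasp_force: 0.0
time: 49.45
tool_pos: [0.4201, -0.3449, -0.0212]
tool_rot: [0.0, -0.284, 0.959, -0.001]
contact_force: [-0.7, 0.7, 6.0]
gripper_width: 0.426
grasp_force: 62.2
time: 50.75
tool_pos: [0.4188, -0.3434, 0.1975]
tool_rot: [-0.001, -0.001, 1.0, 0.001]
contact_force: [0.1, -0.4, -0.7]
gripper_width: 0.428
grasp_force: 61.6
pos [ 0.4188 -0.3434  0.1975] yaw -179.9 t 50.8 w 0.428 shift [-0.644  4.602  0.033] roll 0.0006
```

```bash

for i in 1 2 3 4; do python3 -m pendant '[[0,[-0.05,0.35,0],0],[0,[-0.1,0.7,0],0],[0,[-0.16,1,0],0]]' >/dev/null; done
python3 -m pendant '[[0,[0,0.3,0],0],[0,[0,0.6,0],0],[0,[0,0.6,0],0],[0,[0,0.6,0],0]]'
python3 -m pendant '[[0,[0,0,0.3],0],[0,[0,0,0.6],0],[0,[0,0,0.9],0],[0,[0,0,0.9],0]]' >/dev/null
python3 -m pendant '[[0,[0,0,0.3],0],[0,[0,0,0.6],0],[0,[0,0,0.73],0],[0,[0,0,0.78],0],[0,[0,0,0.78],0],[0,[0,0,0.78],0]]'
python3 -m pendant '[[0.6,[0,0,0],0],[0.6,[0,0,0],0],[0.6,[0,0,0],0],[0.6,[0,0,0],0]]'
python3 -m pendant '[[0.6,[0,0,-0.3],0],[0.6,[0,0,-0.6],0],[0.6,[0,0,-1],0],[0.6,[0,0,-1],0]]' >/dev/null
python3 -m pendant '[[0,[0,0.3,-0.3],0],[0,[-0.4,0.36,-0.6],0],[0,[-0.8,0.36,-0.8],0],[0,[-0.8,0.36,-0.8],0],[0,[-0.8,0.36,-0.8],0],[0,[-0.8,0.36,-0.8],0]]'
python3 - <<'E'
from h import *
w=grab('wrist')['img'];s=grab('scene')['img'];t=grab('top')['img']
cv2.imwrite('pics/fin.png',np.hstack([cv2.resize(w,(400,300)),np.vstack([cv2.resize(s[80:330,100:370],(324,300)),cv2.resize(t[100:290,110:430],(324,192))])[:300]])[:,:,::-1] if 0 else np.vstack([np.hstack([cv2.resize(w,(400,300)),cv2.resize(s[80:340,100:380],(323,300))]),cv2.copyMakeBorder(cv2.resize(t[100:290,110:430],(480,285)),0,0,0,243,0)])[:,:,::-1])
E
```

```text
time: 52.35
tool_pos: [0.4955, 0.2081, 0.1987]
tool_rot: [-0.001, -0.001, 1.0, -0.001]
contact_force: [0.1, -0.4, -0.0]
gripper_width: 0.426
grasp_force: 61.6
time: 53.35
tool_pos: [0.498, 0.2081, 0.0005]
tool_rot: [0.002, -0.0, 1.0, 0.0]
contact_force: [0.6, 0.5, 0.7]
gripper_width: 0.426
grasp_force: 61.6
time: 53.75
tool_pos: [0.4965, 0.2079, -0.0012]
tool_rot: [0.0, -0.0, 1.0, 0.0]
contact_force: [-1.0, 0.4, -0.8]
gripper_width: 0.6
grasp_force: 0.0
time: 54.75
tool_pos: [0.5914, 0.2509, 0.2131]
tool_rot: [-0.001, -0.0, 1.0, -0.0]
contact_force: [-0.9, 0.2, 0.3]
gripper_width: 0.001
grasp_force: 0.0
```

View pics/fin.png

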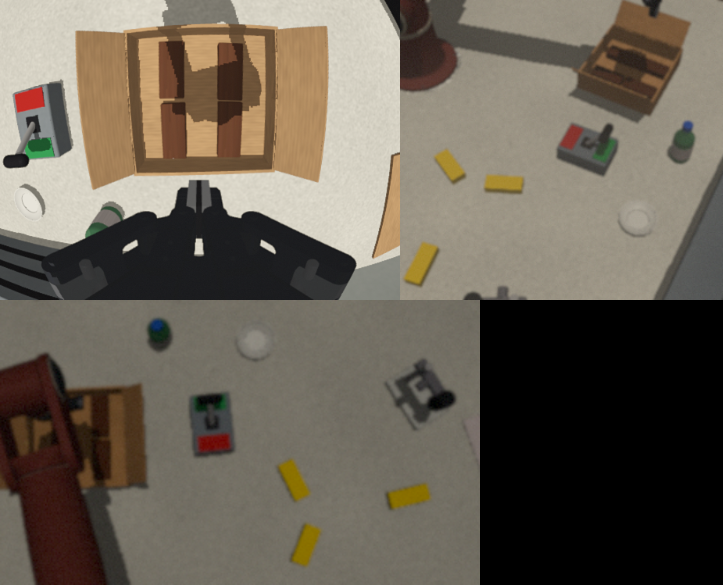

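```bash

for i in 1 2; do python3 -m pendant '[[0,[-0.1,-0.35,0],0],[0,[-0.2,-0.7,0],0],[0,[-0.37,-1,0],0]]' >/dev/null; done
python3 -m pendant '[[0,[0,-0.3,0],0],[0,[0,-0.47,0.1],0],[0,[0,-0.47,0.4],0],[0,[0,-0.47,0.7],0],[0,[0,-0.47,1],0],[0,[0,-0.47,1],0],[0,[0,-0.47,1],0]]'
python3 -m pendant '[[0,[0,0,0.15],0],[0,[0.1,0,0.15],0],[0,[0.2,0,0.15],0],[0,[0.3,0,0.15],0]]'
python3 -m pendant '[[0,[0.1,0,0],0],[0,[0.2,0,0],0],[0,[0.3,0,0],0],[0,[0.4,0,0],0],[0,[0.5,0,0],0],[0,[0.6,0,0],0],[0,[0.65,0,0],0],[0,[0.65,0,0],0]]'
python3 -m pendant '[[0,[-0.4,0,0],0],[0,[-0.6,0,-0.4],0],[0,[-0.6,0,-0.8],0],[0,[-0.6,0,-1],0],[0,[-0.6,0,-1],0],[0,[-0.6,0,-1],0]]'
python3 - <<'E'
from m import *
i=grab('wrist','w9.png')
t=grab('top','t9.png');s=grab('scene','s9.png')
for f in(t,s):
    i=f['img'].astype(int)
    for k,mk in(('g',(i[:,:,1]>i[:,:,0]+30)&(i[:,:,1]>i[:,:,2]+20)),('r',(i[:,:,0]>i[:,:,1]+60)&(i[:,:,0]>100))):
        for c in blobs(f,mk,5): print(k,cv2.boundingRect(c),cv2.contourArea(c))
E
```

```text
time: 56.2
tool_pos: [0.6798, -0.0445, 0.0933]
tool_rot: [-0.001, -0.001, 1.0, 0.0]
contact_force: [1.3, 0.1, 0.6]
gripper_width: 0.004
grasp_force: 0.0
time: 56.6
tool_pos: [0.6459, -0.0454, 0.0779]
tool_rot: [0.002, -0.0, 1.0, -0.0]
contact_force: [1.2, 1.1, 0.9]
gripper_width: -0.003
grasp_force: 0.0
time: 57.4
tool_pos: [0.5658, -0.0452, 0.0758]
tool_rot: [-0.001, -0.0, 1.0, 0.0]
contact_force: [-0.1, 0.9, 0.3]
gripper_width: 0.002
grasp_force: 0.0
time: 58.0
tool_pos: [0.6395, -0.0454, 0.1967]
tool_rot: [0.0, -0.0, 1.0, -0.0]
contact_force: [0.0, -0.3, -0.3]
gripper_width: -0.002
grasp_force: 0.0
g (251, 163, 9, 8) 27.5
g (274, 214, 7, 6) 18.0
r (239, 203, 11, 6) 27.0
```

```bash

python3 -m pendant '[[0,[0.2,0.3,-0.2],0],[0,[0.5,0.6,-0.3],0],[0,[0.8,1,-0.3],0],[0,[0.8,1,-0.3],0],[0,[0.8,1,-0.3],0]]'>/dev/null
python3 -m pendant '[[0,[0.2,0.3,0],0],[0,[0.5,0.6,0],0],[0,[0.8,1,0],0],[0,[0.8,1,0],0],[0,[0.8,1,0],0],[0,[0.8,1,0],0]]'
python3 - <<'E'
from m import *
t=grab('top','t10.png');s=grab('scene','s10.png')
for f in(t,s):
    i=f['img'].astype(int)
    for k,mk in(('g',(i[:,:,1]>i[:,:,0]+30)&(i[:,:,1]>i[:,:,2]+20)),('r',(i[:,:,0]>i[:,:,1]+60)&(i[:,:,0]>100)),('blk',i.max(2)<40)):
        for c in blobs(f,mk,15):
            b=cv2.boundingRect(c)
            if 225<b[0]<290 and 155<b[1]<230: print(k,b,cv2.contourArea(c))
a=cv2.imread('pics/s10.png')[170:235,225:300].max(2);b=cv2.imread('pics/s0.png')[170:235,225:300].max(2)
print('diff to start (handle off)',np.abs(a.astype(int)-b).mean(),'to on',np.abs(cv2.imread('pics/s9.png')[170:235,225:300].max(2).astype(int)-b).mean())
E
```

```text
time: 59.25
tool_pos: [0.4479, 0.1935, 0.2318]
tool_rot: [-0.0, 0.0, 1.0, -0.001]
contact_force: [0.5, 0.8, 1.2]
gripper_width: -0.003
grasp_force: 0.0
g (239, 163, 22, 12) 177.0
blk (244, 191, 17, 12) 97.5
blk (246, 177, 10, 9) 27.0
g (268, 199, 18, 21) 193.0
r (240, 200, 13, 9) 42.0
diff to start (handle off) 5.232205128205128 to on 22.289025641025642
```

```bash
python3 -c "
from plant import manip;print(manip.job_done())"
```

```text
the job is handed in; nothing more can be done
None
```

The job is handed in: the extractor was switched on, both carton flaps were folded back outside, all four dark samples (the pair plus two singles) were put in the carton, and the handle was then thrown back to red. The camera images confirm this, but the hand-in gave no verdict.

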